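Load a counting slide under the stage clips of a stereo microscope

ROBOT

A 7-joint arm with a two-finger parallel gripper is mounted at the origin on the work surface. World frame = base frame: x ahead of the robot, y to its left, z up, the work surface at z = 0. Lengths are in m, angles in degrees, forces in N, time in s.
With the tool pointing down it reaches from about 0.425 to 0.95 m from the base axis. Payload 16.7 kg.
Tool frame: the origin (TCP) lies between the finger pads; the fingertips stand 25 mm ahead of it and the grasp point (between the pads) lies 6 mm ahead of it; z points along the fingers, y is the line along which they close (so a half turn about z gives the same grasp; the last joint's range is limited). The gripper opens to 94 mm and grips with 3 to 60 N. Pads are 16 mm wide; open, the fingers measure 119 mm over their backs; the gripper's body (75 mm by 177 mm) begins 78 mm behind the grasp point.
Start: joints at [-80.014, 24.414, 4.234, 92.017, -1.954, 63.644, -3.845], TCP at [0.215, 0.64, 0.23] pointing down, gripper open.
Joint ranges: [-163.25, 163.25], [-28.42, 122.38], [-70.27, 78.77], [12.13, 141.07], [-58.53, 238.53], [9.26, 117.41], [-156.51, 156.51]. Speed limits (degrees/s): [108.29, 108.29, 136.94, 136.94, 172.46, 172.46, 172.46].

INTERFACE

Orientations are given as a 3x3 rotation matrix whose columns are the frame's x, y, z axes.
In Python, from workcell import env gives the robot as it stands.
- The arm moves only by the tool apply_moves, never from a script. Its argument "series" is a list of rows, each a list of 7 numbers: the closure, from 0 (fully open) to 1 (shut), then the shift along the tool's x, y, z as a fraction of full scale, then the turn, a rotation vector about the tool's x, y, z as a fraction of full scale. A call has 1 to 5 rows; each row is the pose to reach, as a shift and turn from the pose commanded when the call began, along the tool's axes at that moment; what a row does not reach only later rows make up. Full scale, the value 1, is 0.3 m for a shift and 0.5 rad for a turn. A row lasts 1/12 s, in which the tool goes at most 41.7 mm and 7.16 degrees, less where a joint would pass 70% of its speed; a pose out of reach is approached as far as the arm can. A call with a number of a shift or a turn outside -1 to 1 is refused whole. A call with a gripper value outside its range is refused whole. The fingers move at their own pace and stop on an object; "grip_force" is the grip in N (left out, the last holds). Time passes only in rows, so rows that repeat a pose let the fingers close. It gives the time, the measured TCP pose, the force, the opening and the grip force at its end, in the units of the state.
- env.observe(): the state, without advancing time (a new reading comes with each control period).
- env.snapshot(name): name is "side" or "top" or "wrist"; returns a dict with "color" (420x560x3 uint8, blue, green, red), "z_map" (420x560 float32, m along the optical axis (not along the pixel's ray), 0 where there is no reading), "camera_matrix" (3x3 intrinsics, pixels), "k1" (the pictures are not rectified: a ray, as slopes to the right and down, at radius r is drawn at 1 + k1 r^2 times it, then the intrinsics apply), "origin" and "rotation" of the camera in the world; the wrist camera has in their place "hand_eye" (4x4, takes a point from camera to tool coordinates, whose origin is the TCP and whose axes are the flange's). Camera axes: x right, y down, z forward; pixel columns grow to the right and rows downward; lengths in m; the calibration is good to about 2 mm. A picture is of the moment at which its call begins: read the wrist's pose just before it.
- env.job_done(): hands the job in; it is judged then, once.
The state is a dict: "t": time; "joint_pos": joint angles; "qvel": joint speeds; "joint_efforts": joint torques, N m; "eef_pos": TCP position; "eef_rot": TCP orientation; "contact_force": force on the tool from outside, world axes, zero at the start; "torque": the same for the moment, N m; "finger_gap": finger opening in m; "grip_force": force on a finger pad.
Only numpy, scipy, OpenCV 4.12 (cv2) and the standard library are available. Lean on these libraries where they do the work, as an engineer would, in place of code of your own. Each camera call takes 0.05 s, during which the arm holds its last target. There are 200 camera calls.

TASK

The microscope's head is swung away so that its stage can be loaded: with the fingertips on top of the thick glass counting slide, press it down hard and slide it towards the pillar, under both spring clips, so that the clips ride up onto it. Leave it held by both clips, lying flat, square to the clips and in the middle of the round black stage plate, and take the hand away. Do not pick the slide up, and leave the other things on the bench where they are.

Things in the scene. Friction and masses are not known exactly. Their poses are not given: they have to be found in the camera images.
- stage: Grey deck of the microscope's base, fixed, 260 x 200 mm, its top 32 mm above the bench. Origin: on the deck's top at the centre of the round black stage plate (95 mm across, let in flush). x points level from the deck's front edge (95 mm before the origin) towards the steel pillar (25 mm thick, 330 mm tall, axis at x = +135 mm, head beyond it); z up.
- slide: Loose counting slide: thick plate of clear glass, 36 mm (its x) by 76 mm (its y) by 5 mm, 34 g, with frosted ends and a ruled middle. Origin: centre of its underside; z up. Starts flat on the deck before the clips, off line and turned. Target: its origin at the stage's origin, its y along the stage's y. Friction about 0.2 on the deck, about 1 on fingertips.
- clip_l (a joint): Left spring clip (stage y = +27 mm): a steel leaf 9 mm wide from its screw (stage x = +52 mm, top 19 mm above the deck) forward and down to its toe, then turned up as a lip 16 mm long, its end 7 mm above the deck. Value: rotation in rad, 0 = at rest, growing as the toe rises; about 0.07 to 0.08 with the toe standing on the slide.
- clip_r (a joint): Right spring clip (stage y = -27 mm), mirror twin of the left; same values.
- clip_l_toe (a point): Underside of the left clip's toe, its lowest line; at rest 1.6 mm above the deck, at stage x = +9 mm. One toe presses down with about 1 N as it begins to rise and 2 N when it stands on the slide. Fingertips pressing down on the slide with 15 to 20 N carry it in under both lips (about 10 N along the deck in all); a light press slips.
- clip_r_toe (a point): Underside of the right clip's toe, likewise.
- dropper: Loose amber dropping bottle with a black rubber teat, 35 mm across, 94 mm tall, on the bench; origin at the centre of its foot. Bystander.
- tally: Loose steel hand tally counter, round, 44 mm across, 26 mm high, on the bench; origin at the centre of its underside. Bystander.
- petri: Loose open glass dish with leaf pieces, 89 mm across, 14 mm high, on the bench; origin at the centre of its underside. Bystander.

How it is judged:
By the outcome, as a careful person would: the job done as asked, in the order asked, and still so for the second after the job is handed in, with the robot touching nothing.
It also fails if it takes over 58 s, if anything falls off the work surface, if the arm or the gripper's body presses on something with over 40 N, if the wrist force passes 120 N, or if a joint passes its speed limit or range.

## Working session

There is one attempt and no reset: what is moved stays moved. The work goes in short steps, Python scripts to look and compute and a tool call to move; the robot and the scene stay as the last step left them, time stands still between calls to the robot, and variables do not carry over. Pictures are saved under pics/ and viewed, at most 10 in all, crops included, and the job is handed in when it is done.

Besides the shell and the picture viewer there is one more tool, called after "Call:" by a JSON object that holds its "name" and its "arguments", one argument or row to a line. apply_moves: Moves the arm, as the interface text tells. Its arguments: {"type":"object","properties":{"series":{"type":"array","items":{"type":"array","items":{"type":"number","minimum":-1,"maximum":1}}},"grip_force":{"type":"number"}},"required":["series"]}

```bash
mkdir -p pics
cat > h.py <<'E'
from workcell import env
import numpy as np, cv2
def snap(n,fn=None):
    o=env.observe(); s=env.snapshot(n)
    if 'hand_eye' in s:
        T=np.eye(4);T[:3,:3]=np.array(o['eef_rot']).reshape(3,3);T[:3,3]=o['eef_pos']
        T=T@np.array(s['hand_eye']); s['origin']=T[:3,3]; s['rotation']=T[:3,:3]
    s['R']=np.array(s['rotation']).reshape(3,3); s['o']=np.array(s['origin']); s['K']=np.array(s['camera_matrix'])
    if fn: cv2.imwrite('pics/'+fn,s['color'])
    return s
def rays(s,px):
    px=np.atleast_2d(np.array(px,float)); K=s['K']
    u=cv2.undistortPoints(px[:,None],K,np.array([s['k1'],0,0,0.]))[:,0]
    return np.c_[u,np.ones(len(u))]
def plane(s,px,z):
    d=rays(s,px)@s['R'].T
    return s['o']+d*((z-s['o'][2])/d[:,2])[:,None]
def proj(s,P):
    c=(np.atleast_2d(P)-s['o'])@s['R']; x=c[:,:2]/c[:,2:]; x=x*(1+s['k1']*(x**2).sum(1,keepdims=True))
    return x*s['K'][[0,1],[0,1]]+s['K'][:2,2]
E
python3 - <<'E'
from h import *
a=snap('top','t0.png');b=snap('side','s0.png')
for s in(a,b):print(s['o'],s['R'],s['K'],s['k1'])
o=env.observe();print(o['t'],o['eef_pos'],o['eef_rot'],o['contact_force'])
E
```

```text
[ 0.49611267 -0.09243014  0.68655037] [[-0.01723375 -0.98482411  0.1726976 ]
 [-0.99983715  0.01789955  0.00229862]
 [-0.00535495 -0.17262986 -0.98497221]] [[388.80268825   0.         285.77631337]
 [  0.         388.80268825 214.22463383]
 [  0.           0.           1.        ]] 0.03709487884496286
[0.26838546 0.23772917 0.54427605] [[-0.69696007 -0.53424775  0.47835761]
 [-0.71710583  0.52149082 -0.46239221]
 [-0.0024271  -0.66530194 -0.74657045]] [[424.37822355   0.         289.29874205]
 [  0.         424.37822355 217.09122092]
 [  0.           0.           1.        ]] 0.03156954939878274
0.1 [0.21467591 0.63956862 0.22986111] [[-9.48033330e-01  3.18170908e-01 -2.81546190e-04]
 [ 3.18171022e-01  9.48032698e-01 -1.09727814e-03]
 [-8.22069891e-05 -1.12983609e-03 -9.99999358e-01]] [ 1.01555652 -0.0166822  -0.74042286]
```

View pics/t0.png

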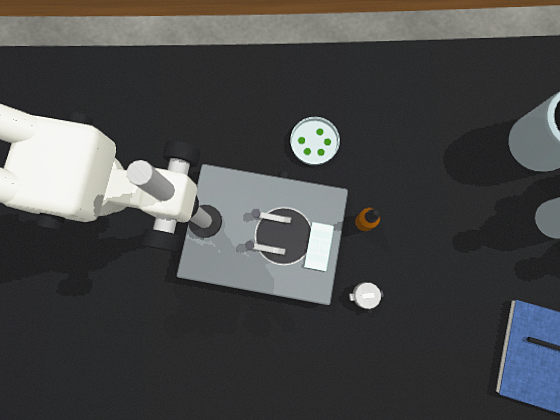

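View pics/s0.png

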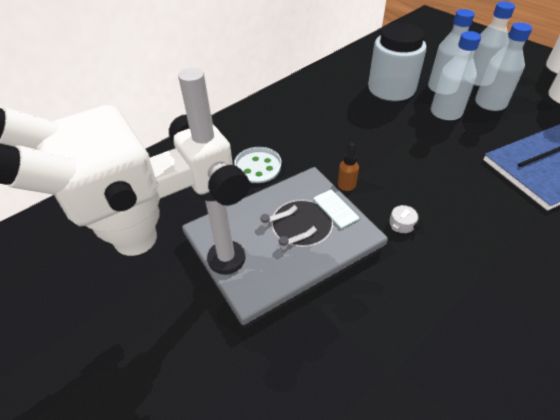

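The top view shows the stage plate at about (283,236), with clips at (270,216) and (266,249). The slide is at (319,247) and the pillar base at (205,220). In the side view the head lies beyond the pillar, to the left. So stage x points roughly along world +y.

```bash
cat > m.py <<'E'
from h import *
a=snap('top'); c=a['color']; hsv=cv2.cvtColor(c,cv2.COLOR_BGR2HSV)
def big(m,roi):
    z=np.zeros_like(m);x0,y0,x1,y1=roi;z[y0:y1,x0:x1]=m[y0:y1,x0:x1]
    k=cv2.findContours(z,cv2.RETR_EXTERNAL,cv2.CHAIN_APPROX_NONE)[0];return max(k,key=cv2.contourArea)
g=hsv[...,2]
deck=big(((g>75)*255).astype(np.uint8),(160,150,360,310))
ap=cv2.approxPolyDP(cv2.convexHull(deck),6,True)[:,0]
print('deck',ap.tolist(),plane(a,ap,.032).round(4).tolist())
sl=big(((g>195)*255).astype(np.uint8),(298,210,340,280))
P=plane(a,sl[:,0],.037)[:,:2]
r=cv2.minAreaRect((P*1000).astype(np.float32));print('slide',r)
dk=big(((g<60)*255).astype(np.uint8),(250,200,318,270))
P=plane(a,dk[:,0],.032)[:,:2];print('disc',cv2.minEnclosingCircle((P*1000).astype(np.float32)),cv2.fitEllipse((P*1000).astype(np.float32)))
print('pillar',plane(a,[[205,220]],.032))
# point cloud height of scene near head
v,u=np.mgrid[0:420:4,0:560:4];zz=a['z_map'][::4,::4];d=rays(a,np.c_[u.ravel(),v.ravel()])
W=(d*zz.ravel()[:,None])@a['R'].T+a['o']
W=W[(zz.ravel()>0)&(W[:,2]>.05)&(W[:,0]<.8)]
for y in np.arange(-.4,.5,.05):
    q=W[(W[:,1]>=y)&(W[:,1]<y+.05)]
    if len(q):print(round(y,2),len(q),q.min(0).round(3),q.max(0).round(3))
E
python3 m.py
```

```text
deck [[160, 168], [177, 158], [345, 188], [329, 304], [178, 277], [160, 230]] [[0.6965, 0.1266, 0.032], [0.7142, 0.0977, 0.032], [0.655, -0.1939, 0.032], [0.4603, -0.1591, 0.032], [0.5084, 0.0896, 0.032], [0.5876, 0.1225, 0.032]]
slide ((555.5642700195312, -145.1007537841797), (37.050350189208984, 77.07901000976562), 78.35005950927734)
disc ((567.869873046875, -126.04170227050781), 22.33302879333496) ((569.2742919921875, -126.19666290283203), (4.1238884925842285, 41.511417388916016), 79.77457427978516)
pillar [[0.60338843 0.04688711 0.032     ]]
-0.25 15 [ 0.589 -0.236  0.05 ] [ 0.609 -0.219  0.094]
-0.05 3 [ 0.559 -0.042  0.05 ] [ 0.612 -0.035  0.051]
-0.0 249 [0.537 0.015 0.055] [0.665 0.05  0.332]
0.05 96 [0.537 0.05  0.082] [0.652 0.099 0.332]
0.1 431 [0.558 0.101 0.153] [0.685 0.15  0.305]
0.15 300 [0.557 0.15  0.264] [0.677 0.196 0.324]
```

Call:
{"name": "apply_moves", "arguments": {
  "series": [
    [0.85,0,0,-0.667,0,0,0.5],
    [0.85,0,0,-0.667,0,0,0.95],
    [0.85,0,0,-0.667,0,0,0.95],
    [0.85,0,0,-0.667,0,0,0.95],
    [0.85,0,0,-0.667,0,0,0.95]
  ]
}}

```text
t: 0.57
eef_pos: [0.2148, 0.6397, 0.4339]
eef_rot: [[-0.692, 0.722, 0.0], [0.722, 0.692, 0.002], [0.001, 0.002, -1.0]]
contact_force: [0.6, -0.6, -0.1]
finger_gap: 0.0642
grip_force: 0.0
```

Call:
{"name": "apply_moves", "arguments": {
  "series": [
    [0.85,-0.63,-0.21,0,0,0,0.95],
    [0.85,-0.63,-0.21,0,0,0,0.95],
    [0.85,-0.63,-0.21,0,0,0,0.95],
    [0.85,-0.63,-0.21,0,0,0,0.95],
    [0.85,-0.63,-0.21,0,0,0,0.95]
  ]
}}

```text
t: 0.98
eef_pos: [0.3028, 0.4574, 0.4306]
eef_rot: [[-0.284, 0.959, -0.0], [0.959, 0.284, 0.0], [0.0, -0.0, -1.0]]
contact_force: [0.0, 0.1, 0.6]
finger_gap: 0.031
grip_force: 0.0
```

Call:
{"name": "apply_moves", "arguments": {
  "series": [
    [0.85,-0.69,0.09,0,0,0,0.93],
    [0.85,-0.69,0.09,0,0,0,0.93],
    [0.85,-0.69,0.09,0,0,0,0.93],
    [0.85,-0.69,0.09,0,0,0,0.93],
    [0.85,-0.69,0.09,0,0,0,0.93]
  ]
}}

```text
t: 1.4
eef_pos: [0.388, 0.2687, 0.4305]
eef_rot: [[0.174, 0.985, -0.0], [0.985, -0.174, 0.0], [0.0, -0.0, -1.0]]
contact_force: [1.0, 0.2, 0.1]
finger_gap: 0.0138
grip_force: 0.0
```

Call:
{"name": "apply_moves", "arguments": {
  "series": [
    [0.85,-0.58,0.39,0,0,0,0],
    [0.85,-0.58,0.39,0,0,0,0],
    [0.85,-0.58,0.39,0,0,0,0],
    [0.85,-0.58,0.39,0,0,0,0],
    [0.85,-0.58,0.39,0,0,0,0]
  ]
}}

```text
t: 1.82
eef_pos: [0.4736, 0.0787, 0.4307]
eef_rot: [[0.167, 0.986, 0.0], [0.986, -0.167, 0.001], [0.001, 0.0, -1.0]]
contact_force: [1.7, 1.2, -0.2]
finger_gap: 0.014
grip_force: 0.0
```

Call:
{"name": "apply_moves", "arguments": {
  "series": [
    [0.85,-0.58,0.4,0,0,0,0],
    [0.85,-0.58,0.4,0,0,0,0],
    [0.85,-0.58,0.4,0,0,0,0],
    [0.85,-0.58,0.4,0,0,0,0],
    [0.85,-0.58,0.4,0,0,0,0]
  ]
}}

```text
t: 2.23
eef_pos: [0.5618, -0.1096, 0.4309]
eef_rot: [[0.166, 0.986, 0.001], [0.986, -0.166, 0.001], [0.001, 0.001, -1.0]]
contact_force: [0.2, 0.8, 0.8]
finger_gap: 0.0144
grip_force: 0.0
```

Call:
{"name": "apply_moves", "arguments": {
  "series": [
    [0.85,0,0,0.55,0,0,0],
    [0.85,0,0,0.55,0,0,0],
    [0.85,0,0,0.55,0,0,0],
    [0.85,0,0,0.55,0,0,0],
    [0.85,0,0,0.55,0,0,0]
  ]
}}

```text
t: 2.65
eef_pos: [0.558, -0.107, 0.2594]
eef_rot: [[0.167, 0.986, -0.009], [0.986, -0.167, -0.0], [-0.002, -0.009, -1.0]]
contact_force: [-0.6, -0.3, -0.4]
finger_gap: 0.0145
grip_force: 0.0
```

Run:
```python
from h import *
w=snap('wrist','w1.png');o=env.observe();print(o['t'],o['eef_pos'],o['contact_force'],o['torque'])
print(w['o'],w['R'],w['K'],w['k1'])
```

```text
2.7 [ 0.55955611 -0.10770258  0.26340144] [-0.8714998  -0.87199526  1.07526881] [-0.09076086  0.03372201 -0.01518057]
[ 0.57239106 -0.03281598  0.41243972] [[ 0.98605485 -0.15795332 -0.05240785]
 [-0.16614137 -0.95255108 -0.25503625]
 [-0.00963733  0.26018684 -0.96551019]] [[304.43803015   0.         278.5393415 ]
 [  0.         304.43803015 209.64229673]
 [  0.           0.           1.        ]] 0.012539031896900137
```

View pics/w1.png

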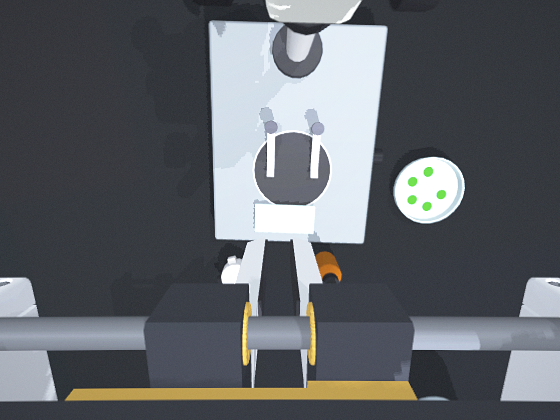

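The wrist view shows the plate at (292,169), the slide at (285,219) and the clip toes near (271,176) and (315,177). The fingers' tips are at about (258,242) and (300,242), clear of the slide.

```bash
cat > w.py <<'E'
from h import *
def big(m,roi):
    z=np.zeros(m.shape,np.uint8);x0,y0,x1,y1=roi;z[y0:y1,x0:x1]=m[y0:y1,x0:x1]*255
    return max(cv2.findContours(z,cv2.RETR_EXTERNAL,cv2.CHAIN_APPROX_NONE)[0],key=cv2.contourArea)
w=snap('wrist');g=cv2.cvtColor(w['color'],cv2.COLOR_BGR2GRAY);o=env.observe();print(o['eef_pos'])
dk=big(g<100,(240,125,345,203)); h=cv2.convexHull(dk)
P=plane(w,dk[:,0],.032)[:,:2]*1000
c,r=cv2.minEnclosingCircle(P.astype(np.float32));print('disc',c,r)
dd=big(g>110,(200,15,400,243));q=dd[:,0]
for n,sel in (('left',(q[:,0]<240)&(q[:,1]>50)&(q[:,1]<235)),('right',(q[:,0]>355)&(q[:,1]>50)&(q[:,1]<235))):
    p=(plane(w,q[sel],.032)[:,:2]*1000).astype(np.float32);vx,vy,x,y=cv2.fitLine(p,cv2.DIST_HUBER,0,.01,.01).ravel();print(n,np.degrees(np.arctan2(vy,vx)),x,y)
print([int(v) for v in g[219,240:330:6]],[int(v) for v in g[195:245:3,285]])
s=big(g>245,(245,195,325,243));p=(plane(w,s[:,0],.037)[:,:2]*1000).astype(np.float32);print('slide',cv2.minAreaRect(p),cv2.boundingRect(s))
print('toes',plane(w,[[270.5,176],[314.5,177]],.036)*1000,'screws',plane(w,[[270.5,127],[317,128]],.051)*1000)
E
python3 w.py
```

```text
[ 0.56105671 -0.10821206  0.26607304]
disc (568.8075561523438, -123.86318969726562) 25.278337478637695
left 78.76574 485.75238 -39.680386
right 78.71441 680.23206 -72.552635
[232, 232, 214, 255, 255, 255, 255, 255, 255, 255, 255, 255, 254, 235, 235] [109, 107, 80, 255, 255, 255, 255, 255, 255, 255, 255, 255, 247, 232, 233, 84, 59]
slide ((557.6870727539062, -144.43544006347656), (38.734615325927734, 77.06401824951172), 78.1063232421875) (253, 202, 61, 31)
toes [[551.34839876 -89.24898185  36.        ]
 [605.66733854 -99.66892835  36.        ]] screws [[562.12474634 -30.89028697  51.        ]
 [615.00774858 -40.98375106  51.        ]]
```

```bash
cat > w2.py <<'E'
from w import big
from h import *
w=snap('wrist','w2.png');g=cv2.cvtColor(w['color'],cv2.COLOR_BGR2GRAY);o=env.observe();print(o['eef_pos'],o['eef_rot'])
s=big(g>245,(245,195,325,243))[:,0];x,y,bw,bh=cv2.boundingRect(s)
def ln(n,sel,z):
    p=(plane(w,s[sel],z)[:,:2]*1000).astype(np.float32);a,b,x0,y0=cv2.fitLine(p,cv2.DIST_HUBER,0,.01,.01).ravel();print(n,len(p),np.degrees(np.arctan2(b,a)),x0,y0)
inx=(s[:,0]>x+6)&(s[:,0]<x+bw-6);iny=(s[:,1]>y+6)&(s[:,1]<y+bh-6)
ln('far',inx&(s[:,1]<y+bh/2),.037);ln('near',inx&(s[:,1]>y+bh/2),.037);ln('L',iny&(s[:,0]<x+bw/2),.037);ln('R',iny&(s[:,0]>x+bw/2),.037)
# ring: outermost dark->bright transitions by ray from plate centre
cx,cy=292,169;pts=[]
for t in np.radians(np.r_[-20:20:4,160:200:4,-140:-120:4,-60:-40:4,250:290:4,25:50:4,130:155:4]):
    r=np.arange(28,46,.5);v=[float(cv2.getRectSubPix(g,(1,1),(cx+q*np.cos(t),cy+q*np.sin(t)))[0,0]) for q in r]
    k=np.argmax(np.diff(v));pts.append((cx+r[k]*np.cos(t),cy+r[k]*np.sin(t)))
p=plane(w,pts,.032)[:,:2]*1000
for _ in range(4):
    A=np.c_[2*p,np.ones(len(p))];sol=np.linalg.lstsq(A,(p**2).sum(1),rcond=None)[0];c=sol[:2];R=np.sqrt(sol[2]+c@c)
    e=abs(np.hypot(*(p-c).T)-R);p=p[e<max(1.,2*np.median(e))]
print('disc',c,R,len(p),proj(w,np.r_[c,32]/1000))
cv2.imwrite('pics/w2c.png',cv2.resize(w['color'][110:250,210:370],None,fx=4,fy=4))
E
python3 w2.py|tail -6
```

```text
[ 3.01791592e-04  2.60364255e-03 -9.99996565e-01]]
far 47 -12.031526 572.75336 -129.6617
near 47 -11.982902 559.9462 -163.54774
L 16 79.07189 521.1546 -136.1503
R 16 81.8411 594.428 -151.16335
disc [576.48491125 -86.13851426] 46.61313273947197 48 [[286.48535208 169.43310452]]
```

View pics/w2c.png

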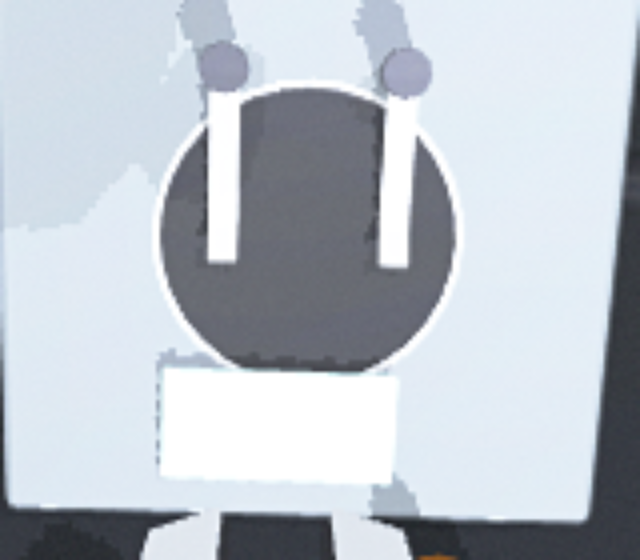

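The crop shows the slide turned about 1° from the clips. It is about 62 mm short of the plate's centre and 7.5 mm to the left of it. Next I go above its centre and down.

Call:
{"name": "apply_moves", "arguments": {
  "series": [
    [0.85,-0.127,0.008,0.1,0,0,0],
    [0.85,-0.127,0.008,0.24,0,0,0],
    [0.85,-0.127,0.008,0.38,0,0,0],
    [0.85,-0.127,0.008,0.5,0,0,0],
    [0.85,-0.127,0.008,0.58,0,0,0]
  ]
}}

```text
t: 3.27
eef_pos: [0.5578, -0.1454, 0.0904]
eef_rot: [[0.166, 0.986, 0.001], [0.986, -0.166, 0.0], [0.001, 0.001, -1.0]]
contact_force: [-0.3, -0.2, -1.1]
finger_gap: 0.014
grip_force: 0.0
```

Call:
{"name": "apply_moves", "arguments": {
  "series": [
    [0.85,0,0,0,0,0,0],
    [0.85,0,0,0,0,0,0],
    [0.85,0,0,0,0,0,0],
    [0.85,0,0,0,0,0,0]
  ]
}}

```text
t: 3.6
eef_pos: [0.5591, -0.146, 0.0943]
eef_rot: [[0.167, 0.986, 0.004], [0.986, -0.167, 0.0], [0.001, 0.004, -1.0]]
contact_force: [-0.2, 0.2, 0.6]
finger_gap: 0.0141
grip_force: 0.0
```

Run:
```python
from h import *
b=snap('side');w=snap('wrist');o=env.observe();print(o['eef_pos'],o['eef_rot'],o['contact_force'],o['finger_gap'])
A=cv2.resize(b['color'][130:270,230:410],None,fx=3,fy=3);B=cv2.resize(w['color'][60:320,180:400],None,fx=1.5,fy=1.5)
A=cv2.copyMakeBorder(A,0,600-A.shape[0],0,0,0)[:600,:460];B=cv2.copyMakeBorder(B,0,600-B.shape[0],0,0,0)
cv2.imwrite('pics/c3.png',np.hstack([A,B])[:590,:800])
```

```text
[ 0.55848277 -0.14577724  0.09351144] [[ 1.66798188e-01  9.85986571e-01  2.97437204e-03]
 [ 9.85990771e-01 -1.66799677e-01  2.58022334e-04]
 [ 7.50530852e-04  2.88966572e-03 -9.99995543e-01]] [ 0.62297413  0.64629549 -0.1243111 ] 0.014218826055565247
```

View pics/c3.png

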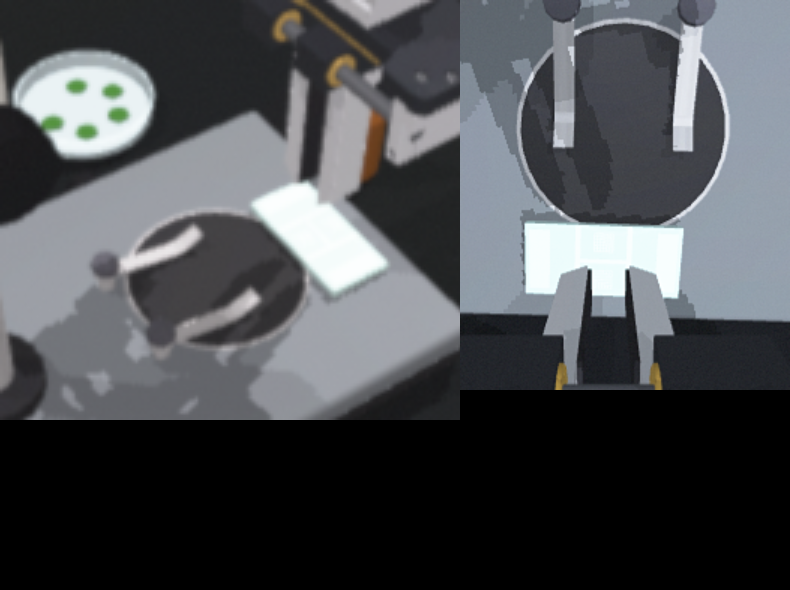

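The fingers are over the middle of the slide, within about 2 mm. Pressing comes next.

Call:
{"name": "apply_moves", "arguments": {
  "series": [
    [0.85,0,0,0.05,0,0,0],
    [0.85,0,0,0.09,0,0,0],
    [0.85,0,0,0.1,0,0,0],
    [0.85,0,0,0.103,0,0,0],
    [0.85,0,0,0.106,0,0,0]
  ]
}}

```text
t: 4.12
eef_pos: [0.5577, -0.1455, 0.0618]
eef_rot: [[0.167, 0.986, 0.001], [0.986, -0.167, 0.003], [0.003, 0.0, -1.0]]
contact_force: [-18.7, 10.5, 67.8]
finger_gap: 0.0145
grip_force: 33.8
```

Call:
{"name": "apply_moves", "arguments": {
  "series": [
    [0.85,0,0,0.002,0,0,0],
    [0.85,0,0,0.004,0,0,0],
    [0.85,0,0,0.006,0,0,0],
    [0.85,0,0,0.006,0,0,0]
  ]
}}

```text
t: 4.45
eef_pos: [0.5577, -0.1455, 0.0617]
eef_rot: [[0.168, 0.986, 0.001], [0.986, -0.168, 0.004], [0.004, 0.001, -1.0]]
contact_force: [-26.8, 12.7, 85.9]
finger_gap: 0.014
grip_force: 42.9
```

Call:
{"name": "apply_moves", "arguments": {
  "series": [
    [0.85,0,0,-0.01,0,0,0],
    [0.85,0,0,-0.016,0,0,0],
    [0.85,0,0,-0.02,0,0,0],
    [0.85,0,0,-0.02,0,0,0]
  ]
}}

```text
t: 4.78
eef_pos: [0.5574, -0.1459, 0.0642]
eef_rot: [[0.167, 0.986, 0.0], [0.986, -0.167, -0.0], [-0.0, 0.0, -1.0]]
contact_force: [0.7, 0.6, -0.1]
finger_gap: 0.0135
grip_force: 0.0
```

Call:
{"name": "apply_moves", "arguments": {
  "series": [
    [0.85,0,0,0.006,0,0,0],
    [0.85,0,0,0.009,0,0,0],
    [0.85,0,0,0.0105,0,0,0],
    [0.85,0,0,0.0105,0,0,0]
  ]
}}

```text
t: 5.12
eef_pos: [0.5575, -0.146, 0.0621]
eef_rot: [[0.168, 0.986, 0.0], [0.986, -0.168, 0.001], [0.001, 0.0, -1.0]]
contact_force: [-10.6, 5.7, 38.8]
finger_gap: 0.0142
grip_force: 19.4
```

Call:
{"name": "apply_moves", "arguments": {
  "series": [
    [0.85,0,0,-0.002,0,0,0],
    [0.85,0,0,-0.002,0,0,0],
    [0.85,0,0,-0.002,0,0,0]
  ]
}}

```text
t: 5.37
eef_pos: [0.5575, -0.1459, 0.0621]
eef_rot: [[0.167, 0.986, 0.0], [0.986, -0.167, 0.001], [0.001, 0.0, -1.0]]
contact_force: [-6.8, 3.4, 26.9]
finger_gap: 0.014
grip_force: 13.2
```

Call:
{"name": "apply_moves", "arguments": {
  "series": [
    [0.85,0.015,0.004,0,0,0,-0.005],
    [0.85,0.035,0.01,0,0,0,-0.015],
    [0.85,0.06,0.018,0,0,0,-0.025],
    [0.85,0.085,0.025,0,0,0,-0.035],
    [0.85,0.1,0.0275,0,0,0,-0.035]
  ]
}}

```text
t: 5.78
eef_pos: [0.5713, -0.1193, 0.0622]
eef_rot: [[0.151, 0.989, 0.002], [0.989, -0.151, -0.002], [-0.002, 0.002, -1.0]]
contact_force: [-2.6, -8.5, 19.5]
finger_gap: 0.0143
grip_force: 9.0
```

```bash
cat > f.py <<'E'
from h import *
import sys
w=snap('wrist');b=snap('side');o=env.observe();print(o['t'],o['eef_pos'],o['eef_rot'],o['contact_force'],o['torque'])
A=cv2.resize(b['color'][150:260,240:390],None,fx=2.6,fy=2.6);B=cv2.resize(w['color'][40:300,190:390],None,fx=2,fy=2)
A=cv2.copyMakeBorder(A,0,520-A.shape[0],0,0,0)
cv2.imwrite('pics/'+sys.argv[1],np.hstack([A,B]))
np.save('w.npy',w['color'])
E
python3 f.py c4.png
```

```text
5.8833 [ 0.57151687 -0.11876158  0.06223109] [[ 0.15035493  0.98863005  0.00200384]
 [ 0.98863116 -0.15035171 -0.00167165]
 [-0.00135136  0.0022324  -0.9999966 ]] [-0.9086171  -2.73915059 17.86247189] [-0.7558767   0.13989709  0.07130688]
```

View pics/c4.png

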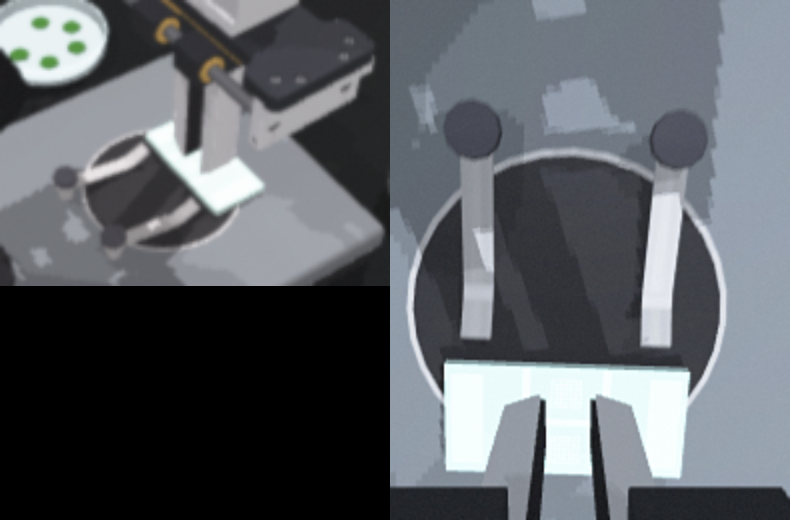

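The slide came along with the fingers. Its far edge runs from (445,361) to (690,371) in the wrist crop, and the lip ends are at (476,338) and (655,347). I'll measure both more exactly.

```bash
cat > p.py <<'E'
from h import *
import sys
w=snap('wrist')
def c(pts): return [(190+x/2.,40+y/2.) for x,y in (np.array(pts)-[390,0])]
g=cv2.cvtColor(w['color'],cv2.COLOR_BGR2GRAY)
x=np.array([0,1.]);
def rep(n,P,z):
    P=plane(w,c(P),z)[:,:2]*1000;d=P[1]-P[0];print(n,P.round(1).tolist(),'ang',np.degrees(np.arctan2(d[1],d[0])).round(2),'mid',P.mean(0).round(2),'len',np.hypot(*d).round(1))
rep('far',[(446,362),(690,372)],.037);rep('near',[(446,470),(681,477)],.037)
rep('screws',[(472,129),(679,139)],.051);rep('lips',[(476,338),(655,347)],.039);rep('discLR',[(411,305),(724,305)],.032)
s=(g>200).astype(np.uint8)*255;s[:215]=0;s[285:]=0
cols=np.arange(225,333,4);e=[]
for u in cols:
    v=g[205:245,u].astype(float);k=np.argmax(np.diff(v));e.append((u,205+k+.5))
P=plane(w,e,.037)[:,:2]*1000;q=cv2.fitLine(P.astype(np.float32),cv2.DIST_HUBER,0,.01,.01).ravel();print('far fit',np.degrees(np.arctan2(q[1],q[0])),np.std([a[1] for a in e]))
E
python3 p.py
```

```text
far [[538.3, -93.2], [611.9, -107.6]] ang -11.07 mid [ 575.1 -100.4] len 75.0
near [[531.1, -128.8], [605.5, -142.6]] ang -10.5 mid [ 568.29 -135.73] len 75.7
screws [[560.9, -29.3], [612.9, -39.6]] ang -11.2 mid [586.89 -34.47] len 53.0
lips [[549.2, -86.6], [601.9, -97.4]] ang -11.59 mid [575.56 -92.03] len 53.8
discLR [[530.1, -75.0], [625.1, -89.4]] ang -8.6 mid [577.61 -82.21] len 96.1
far fit -11.654098 1.6388627325805623
```

Call:
{"name": "apply_moves", "arguments": {
  "series": [
    [0.85,0.008,-0.001,0.001,0,0,0],
    [0.85,0.018,-0.001,0.001,0,0,0],
    [0.85,0.03,-0.001,0.001,0,0,0],
    [0.85,0.042,-0.001,0.001,0,0,0],
    [0.85,0.052,-0.001,0.001,0,0,0]
  ]
}}

```text
t: 6.35
eef_pos: [0.5736, -0.1047, 0.0622]
eef_rot: [[0.152, 0.988, 0.003], [0.988, -0.152, -0.003], [-0.002, 0.003, -1.0]]
contact_force: [-1.9, -12.9, 19.2]
finger_gap: 0.0138
grip_force: 9.8
```

Call:
{"name": "apply_moves", "arguments": {
  "series": [
    [0.85,0.005,0,0.001,0,0,0],
    [0.85,0.013,0.001,0.001,0,0,0],
    [0.85,0.021,0.001,0.001,0,0,0],
    [0.85,0.029,0.001,0.001,0,0,0],
    [0.85,0.035,0.002,0.001,0,0,0]
  ]
}}

```text
t: 6.77
eef_pos: [0.5755, -0.096, 0.0622]
eef_rot: [[0.153, 0.988, 0.003], [0.988, -0.153, -0.004], [-0.004, 0.004, -1.0]]
contact_force: [-5.8, -17.7, 24.0]
finger_gap: 0.0137
grip_force: 12.3
```

```bash
python3 f.py c5.png
```

```text
6.8667 [ 0.57563317 -0.09542742  0.06216473] [[ 0.15240427  0.98831398  0.00290214]
 [ 0.98831282 -0.15239305 -0.00375974]
 [-0.00327354  0.00344122 -0.99998872]] [ -3.63438611 -13.32552745  25.13761457] [-3.36469467  0.93743861  0.04560623]
```

View pics/c5.png

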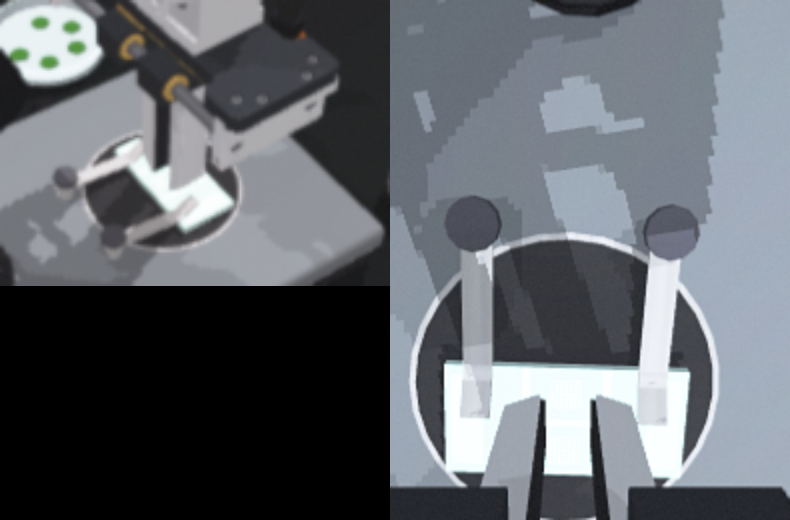

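The slide has not slipped against the fingers. Its front edge is past both lips and about 9 mm of travel remains.

Call:
{"name": "apply_moves", "arguments": {
  "series": [
    [0.85,0.006,0,0,0,0,0],
    [0.85,0.012,-0.001,0,0,0,0],
    [0.85,0.019,-0.001,0,0,0,0],
    [0.85,0.026,-0.001,0,0,0,0],
    [0.85,0.03,-0.001,0,0,0,0]
  ]
}}

```text
t: 7.28
eef_pos: [0.5769, -0.0866, 0.0622]
eef_rot: [[0.153, 0.988, 0.003], [0.988, -0.153, -0.004], [-0.003, 0.004, -1.0]]
contact_force: [-2.4, -15.7, 21.6]
finger_gap: 0.0138
grip_force: 11.5
```

Call:
{"name": "apply_moves", "arguments": {
  "series": [
    [0.85,0,0,0,0,0,0],
    [0.85,0,0,0,0,0,0]
  ]
}}

```text
t: 7.45
eef_pos: [0.5769, -0.0865, 0.0622]
eef_rot: [[0.152, 0.988, 0.003], [0.988, -0.152, -0.004], [-0.003, 0.004, -1.0]]
contact_force: [-1.3, -13.6, 23.4]
finger_gap: 0.0141
grip_force: 11.7
```

```bash
python3 f.py c6.png
```

```text
7.55 [ 0.57690299 -0.08653526  0.06216113] [[ 0.15242903  0.98830888  0.0033095 ]
 [ 0.98830931 -0.15241661 -0.00372663]
 [-0.00317864  0.00383885 -0.99998758]] [ -2.76275295 -13.68240167  23.84148154] [-3.52449334  0.57919835 -0.01912604]
```

View pics/c6.png

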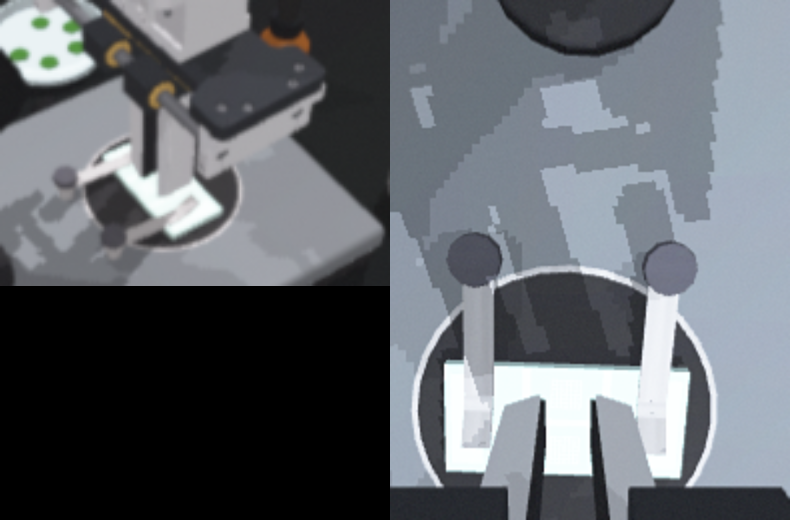

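```bash
cat > q.py <<'E'
from h import *
w=snap('wrist')
c=lambda P:[(190+(x-390)/2,40+y/2) for x,y in P]
f=lambda P,z:plane(w,c(P),z)[:,:2]*1000
a=np.radians(78.7);X=np.array([np.cos(a),np.sin(a)]);Y=np.array([-X[1],X[0]])
S=f([(445,362),(690,372),(446,470),(681,477)],.037)
sc=f([(474,260),(671,269)],.051);O1=sc.mean(0)-52*X
D=f([(414,390),(415,430),(424,350),(716,420),(715,390),(704,350),(566,267),(500,290),(640,295)],.032)
s=np.linalg.lstsq(np.c_[2*D,np.ones(len(D))],(D**2).sum(1),rcond=None)[0][:2];R=np.hypot(*(D-s).T)
print('disc',s,R.round(1),'O1',O1)
for O in(O1,s):print('slide in stage',(S.mean(0)-O)@X,(S.mean(0)-O)@Y)
for P in (S[:2],S[2:],sc):d=P[1]-P[0];print(np.degrees(np.arctan2(d[1],d[0])))
E
python3 q.py
```

```text
disc [576.34569726 -88.14377574] [49.2 48.6 50.3 48.9 49.2 50.  50.4 47.6 47.8] O1 [576.53834721 -86.2187821 ]
slide in stage 0.4577763805278862 -0.4346747493724701
slide in stage 2.3832023800565088 -0.24639502998012583
-11.206463534066584
-10.66839914097822
-11.348531433280684
```

Call:
{"name": "apply_moves", "arguments": {
  "series": [
    [0.85,-0.001,0,0,0,0,0],
    [0.85,-0.002,0,0,0,0,0],
    [0.85,-0.002,0,0,0,0,0]
  ]
}}

```text
t: 7.85
eef_pos: [0.5769, -0.0866, 0.0622]
eef_rot: [[0.152, 0.988, 0.003], [0.988, -0.152, -0.003], [-0.002, 0.004, -1.0]]
contact_force: [-1.7, -10.9, 24.1]
finger_gap: 0.0139
grip_force: 12.0
```

Call:
{"name": "apply_moves", "arguments": {
  "series": [
    [0.85,-0.002,0,0,0,0,0],
    [0.85,-0.004,0,0,0,0,0],
    [0.85,-0.006,0,0,0,0,0],
    [0.85,-0.006,0,0,0,0,0]
  ]
}}

```text
t: 8.18
eef_pos: [0.5769, -0.0868, 0.0621]
eef_rot: [[0.151, 0.989, 0.003], [0.989, -0.151, -0.001], [-0.001, 0.003, -1.0]]
contact_force: [-1.6, -4.2, 25.6]
finger_gap: 0.014
grip_force: 12.8
```

Call:
{"name": "apply_moves", "arguments": {
  "series": [
    [0.85,-0.003,0,0,0,0,0],
    [0.85,-0.003,0,-0.03,0,0,0],
    [0.85,-0.003,0,-0.1,0,0,0],
    [0.85,-0.003,0,-0.22,0,0,0],
    [0.85,-0.003,0,-0.35,0,0,0]
  ]
}}

```text
t: 8.6
eef_pos: [0.574, -0.0864, 0.1657]
eef_rot: [[0.15, 0.989, -0.004], [0.989, -0.15, -0.001], [-0.002, -0.003, -1.0]]
contact_force: [0.7, 0.1, 0.4]
finger_gap: 0.0137
grip_force: 0.0
```

Call:
{"name": "apply_moves", "arguments": {
  "series": [
    [0.85,-0.1,0,-0.2,0,0,0],
    [0.85,-0.13,0,-0.33,0,0,0],
    [0.85,-0.13,0,-0.33,0,0,0],
    [0.85,-0.13,0,-0.33,0,0,0],
    [0.85,-0.13,0,-0.33,0,0,0]
  ]
}}

```text
t: 9.02
eef_pos: [0.5696, -0.1251, 0.2656]
eef_rot: [[0.15, 0.989, 0.002], [0.989, -0.15, 0.0], [0.001, 0.002, -1.0]]
contact_force: [-0.1, 0.5, -1.0]
finger_gap: 0.0141
grip_force: 0.0
```

Run:
```python
from h import *
w=snap('wrist');o=env.observe();print(o['t'],o['eef_pos'],o['contact_force'])
pc=proj(w,[[.5765,-.087,.032]])[0];print(pc)
x,y=int(pc[0])-60,int(pc[1])-50
b=snap('side');B=cv2.resize(b['color'][160:260,250:350],None,fx=3,fy=3)
A=cv2.resize(w['color'][y:y+100,x:x+120],None,fx=4,fy=4,interpolation=cv2.INTER_CUBIC);print(x,y)
B=cv2.copyMakeBorder(B,0,100,0,0,0);cv2.imwrite('pics/c7.png',np.hstack([A,B]))
```

```text
9.0667 [ 0.56919793 -0.1243583   0.26435542] [-0.44213346  0.78729523 -0.11960445]
[278.98751207 158.39898364]
218 108
```

View pics/c7.png

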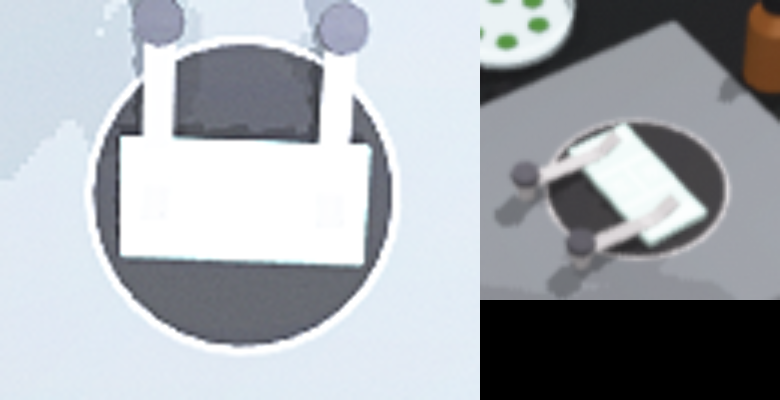

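The final view shows the slide flat under both clips, with its centre at (244,200) in the crop against the plate's (244,195). That is about 1 mm off centre and square to about half a degree. The hand is clear.

```bash
python3 -c "
from h import env
print(env.job_done())"
```

```text
the job is handed in; nothing more can be done
None
```

The slide is held flat under both clips, about 1 mm off the plate's centre and square to within about half a degree; the hand is clear and the job is handed in (9 s used), though the first press peaked at about 86 N on the fingertips before I backed it off to about 25 N.

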